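# Release a snap-in filter cartridge and stand it for cleaning

### The job

Take the filter cartridge out of the grey housing without forcing it: press it down gently against its spring until its hooks come free and the two orange tabs can be pinched fully together, then draw it straight up. Stand it upright, fully home, in the hole of the blue cleaning stand and let go, and leave the red bottle, the gauge and the elbow fitting where they are.

Things in the scene. Friction and masses are not known exactly. Their poses are not given: they have to be found in the camera images.
- housing: Grey filter housing with black cover, bolted down, holding the cartridge on its z axis at the start: 50 (x) x 68 (y) mm, 87 mm high, on a flange 84 x 112 x 6 mm, brass stubs reaching 43 mm out along +-x. Origin at the centre of its underside, z up. A spring in it pushes the cartridge up with 6 N (9 N when pressed down 10 mm); the stem runs in a bore with 1 mm of play.
- cover: Black cover of the housing, fixed to it; same frame and origin as the housing. It spans z 79 to 87 mm. The cartridge comes up through its throat, 28 mm (x) by 39 mm (y), and the hooks catch under it. Pulling up while the hooks are caught loads it; they break above 30 N.
- cartridge: Loose snap-in filter cartridge, about 0.2 kg (varies), 113 mm tall, origin at the bottom centre of its foot, z up; at the start 20 mm above the bench, its y axis along the housing's. Bronze stem, 24 mm diameter, z 0 to 38 mm; white core plate, 25 (x) x 11 (y) mm, z 38 to 107 mm; orange sprung tabs on its +y and -y sides.
- tab_grip (a point): Point on the cartridge's axis 100.5 mm above its origin, midway between the tabs; y runs from tab to tab. Pinch faces at y = +-23 mm (46 mm across), 22 mm wide, z 88 to 113 mm above the cartridge's origin. Below them steps, z 84 to 88 mm, stick out to y = +-29 mm. Each tab moves 8 mm inward (2 N at first, 6 N at the stop): 30 mm across when fully pinched. Pinch with 20 to 40 N: more jams the hooks.
- hooks (a point): Point on the cartridge's axis 59 mm above its origin, level with the tops of the hooks at the tabs' lower ends. At rest a hidden lip lets each tab move in only about 1 mm. Pressed down 2 to 10 mm (differs from unit to unit), the hooks drop clear of the lip and the pinched tabs give way. 0.7 mm lower the foot meets its seat. To pass the cover each tab must be in by 6 mm or more.
- foot: Black rubber foot of the cartridge, 22 mm diameter, origin at the bottom centre. A spring-loaded face seal: it yields from 6 N, by at most 1 mm at 16 N, and is hard after that; loads above 25 N on it spoil the seal.
- stand: Blue cleaning stand, a block 80 x 80 x 46 mm fixed to the bench, origin at the centre of its underside. In its top a blind round hole, 29 mm diameter, 34 mm deep, on its axis, with a 2 mm chamfer. A cartridge that is fully home has its origin 12 mm above the origin of the stand.
- stand_hole0 (a point): Centre of the mouth of the stand's hole, on its top face, 46 mm above the bench.
- bottle: Red threadlock bottle standing loose, 23 x 40 x 108 mm, origin at the centre of its underside. Leave it alone.
- gauge: Black round pressure gauge with a brass stem, lying loose on its back, 62 x 43 x 23 mm, origin under it. Leave it alone.
- elbow: Black elbow fitting with a blue ring, lying loose, 52 x 38 x 18 mm, origin under it. Leave it alone.
There are look-alikes about, which are no part of the job. There is more than one size of the stand; the one meant has the size given above.

How it is judged:
On the way:
1. the cartridge is clear above the housing, hanging upright (z of cartridge in the frame of housing above 0.087 m and angle between cartridge's own z axis and vertical below 0.3 rad), for 0.1 s.
At the end, for the whole second after the job is handed in: The cartridge stands upright (within 7 degrees) in the hole of the blue stand, its foot within 3 mm of the hole's bottom and 5 mm of the hole's axis, at rest (horizontal distance between cartridge and stand below 0.005 m and z of cartridge in the frame of stand between 0.008 and 0.015 m and angle between cartridge's own z axis and vertical below 0.12 rad and linear speed of cartridge below 0.01 m/s); the robot touches nothing.
It fails at once if the cartridge is pulled or pushed against the cover with more than 30 N (hooks forced) (contact force between cartridge and cover above 30 N).
It fails at once if the foot seal is loaded with more than 25 N (contact force between foot and anything else above 25 N).
It fails at once if the bottle is moved by more than 20 mm or tipped (distance of bottle from where it was at the start of the episode above 0.02 m or angle between bottle's own z axis and vertical above 0.5 rad).
It fails at once if the gauge is moved by more than 20 mm (distance of gauge from where it was at the start of the episode above 0.02 m).
It fails at once if the elbow fitting is moved by more than 20 mm (distance of elbow from where it was at the start of the episode above 0.02 m).
It also fails if it takes over 54 s, if anything falls off the work surface, if the arm or the gripper's body presses on something with over 40 N, if the wrist force passes 120 N, or if a joint passes its speed limit or range.

### The arm

A 6-joint arm with a two-finger parallel gripper is mounted at the origin on a cart in front of the work surface, level with it; the furniture and walls round the work are solid. World frame = base frame: x ahead of the robot, y to its left, z up, the work surface at z = 0. Lengths are in m, angles in rad, forces in N, time in s.
With the tool pointing down it reaches from about 0.35 to 0.975 m from the base axis. Payload 4.9 kg.
Tool frame: the origin (TCP) lies between the finger pads; the fingertips stand 25 mm ahead of it and the grasp point (between the pads) lies 6 mm ahead of it; z points along the fingers, y is the line along which they close (so a half turn about z gives the same grasp; the last joint's range is limited). The gripper opens to 85 mm and grips with 20 to 120 N. Pads are 22 mm wide; open, the fingers measure 114 mm over their backs; the gripper's body (76 mm by 85 mm) begins 54 mm behind the grasp point. The pads swing forward as they close: fully open they stand 13 mm farther back than shut.
Start: joints at [-1.373, 0.053, 1.613, -0, 1.476, -0.119], TCP at [0.195, -0.594, 0.256] pointing down, gripper open.
Joint ranges: [-3.01, 3.01], [-1.01, 2.22], [0.06, 2.58], [-1.02, 4.17], [0.09, 2.62], [-3.14, 3.14]. Speed limits (rad/s): [2.57, 2.57, 3.14, 3.14, 3.14, 3.14].

### API

Orientations are given as a unit quaternion [x, y, z, w].
In Python, from station import manip, eyes gives the robot as it stands.
- The arm moves only by the tool carry_out, never from a script. Its arguments are lists of equal length, an entry for each row: "fingers": the opening, from 0 (shut) to 1 (fully open); "linear": the shift along the world's x, y, z in m, a list of three; "delta_rot": the turn, a rotation vector about the world's x, y, z in rad, a list of three. A call has 1 to 12 rows; each row is the pose to reach, as a shift and turn from the pose commanded when the call began; what a row does not reach only later rows make up. A row lasts 1/10 s, in which the tool goes at most 50 mm and 8.59 degrees, less where a joint would pass 70% of its speed; a pose out of reach is approached as far as the arm can. A call with a gripper value outside its range is refused whole. The fingers move at their own pace and stop on an object; "newtons" is the grip in N (left out, the last holds). Time passes only in rows, so rows that repeat a pose let the fingers close. It gives the time, the measured TCP pose, the force, the opening and the grip force at its end, in the units of the state.
- manip.read_state(): the state, without advancing time (a new reading comes with each control period).
- eyes.grab_frame(name): name is "scene" or "top" or "wrist"; returns a dict with "img" (400x640x3 uint8, blue, green, red), "fx", "fy", "cx", "cy" (pixels), "world_to_cam" (4x4, takes a point from world to camera coordinates). Camera axes: x right, y down, z forward; pixel columns grow to the right and rows downward; lengths in m; the calibration is good to about 2 mm. A picture is of the moment at which its call begins. There is no depth.
- manip.finish_job(): hands the job in; it is judged then, once.
The state is a dict: "time": time; "joint_positions": joint angles; "joint_velocities": joint speeds; "joint_torque": joint torques, N m; "tool_pos": TCP position; "ee_rot": TCP orientation; "wrist_force": force on the tool from outside, world axes, zero at the start; "moment": the same for the moment, N m; "opening": finger opening in m; "grasp_force": force on a finger pad.
Only numpy, scipy, OpenCV 4.12 (cv2) and the standard library are available. Lean on these libraries where they do the work, as an engineer would, in place of code of your own. Each camera call takes 0.05 s, during which the arm holds its last target. There are 200 camera calls.

## Working session

There is one attempt and no reset: what is moved stays moved. The work goes in short steps, Python scripts to look and compute and a tool call to move; the robot and the scene stay as the last step left them, time stands still between calls to the robot, and variables do not carry over. Pictures are saved under pics/ and viewed, at most 10 in all, crops included, and the job is handed in when it is done.

Besides the shell and the picture viewer there is one more tool, called after "Call:" as a command line: name --argument value ..., lists and objects as JSON in quotes. carry_out: Moves the arm, as the interface text tells. Its arguments: {"type":"object","properties":{"fingers":{"type":"array"},"linear":{"type":"array"},"delta_rot":{"type":"array"},"newtons":{"type":"number"}},"required":["fingers","linear","delta_rot"]}

```bash
mkdir -p pics; cat > h.py <<'E'
import numpy as np, cv2
from station import manip, eyes
def grab(n,save=None):
    f=eyes.grab_frame(n)
    np.savez(f'pics/{save or n}.npz',K=[f['fx'],f['fy'],f['cx'],f['cy']],T=f['world_to_cam'],img=f['img'])
    cv2.imwrite(f'pics/{save or n}.png',f['img']); return f
def load(n):
    d=np.load(f'pics/{n}.npz'); return d['K'],d['T'],d['img']
def ray(n,u,v,z):
    K,T,_=load(n); d=T[:3,:3].T@np.array([(u-K[2])/K[0],(v-K[3])/K[1],1]); c=-T[:3,:3].T@T[:3,3]
    return c+d*(z-c[2])/d[2]
def proj(n,p):
    K,T,_=load(n); q=T[:3,:3]@np.asarray(p,float)+T[:3,3]
    return q[0]/q[2]*K[0]+K[2],q[1]/q[2]*K[1]+K[3]
E
python3 - <<'E'
from h import *
for n in ('scene','top'): 
    f=grab(n); print(n,f['fx'],f['cx'],f['cy'],np.round(f['world_to_cam'],3).tolist())
s=manip.read_state(); print(s['tool_pos'],s['ee_rot'],s['opening'],s['time'],s['wrist_force'])
a,b=[load(n)[2] for n in('scene','top')]
E
```

```text
scene 492.98271641513054 322.70885021753963 198.47507474767153 [[-0.801, -0.598, 0.016, 0.377], [-0.402, 0.518, -0.755, 0.378], [0.443, -0.612, -0.656, 1.29], [0.0, 0.0, 0.0, 1.0]]
top 416.6103841256201 321.81389192580133 189.05042042611893 [[0.016, -1.0, -0.005, -0.12], [-0.986, -0.015, -0.168, 0.589], [0.168, 0.007, -0.986, 0.998], [0.0, 0.0, 0.0, 1.0]]
[ 0.1946118  -0.59337325  0.25519167] [ 9.87478590e-01  1.57750343e-01 -3.36260269e-05 -9.28209333e-04] 0.08545308271659326 0.1 [ 0.62117474  0.50834098 -0.30546169]
```

View pics/top.png

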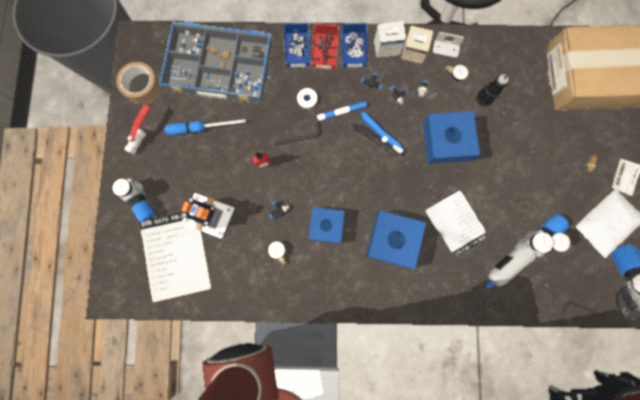

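View pics/scene.png

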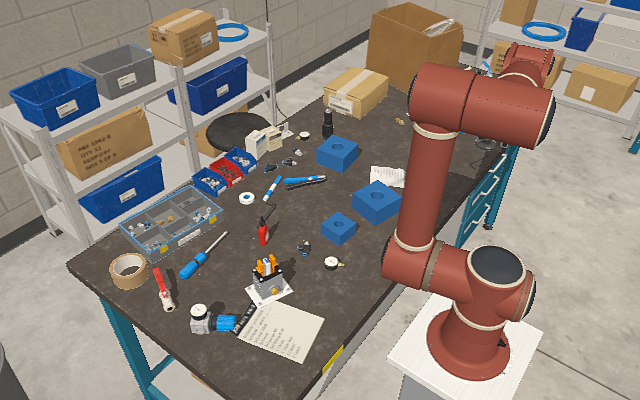

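The top view shows the housing at (200,212), the red bottle at (260,159), the gauge at (277,250) and the elbow at (280,209). The blue stand candidates are at (326,225), (397,240) and (451,137). I'll compare their sizes and check with one enlarged crop.

```bash
python3 - <<'E'
from h import *
K,T,img=load('top')
hsv=cv2.cvtColor(img,cv2.COLOR_BGR2HSV)
m=cv2.inRange(hsv,(100,120,40),(125,255,255))
n,l,st,c=cv2.connectedComponentsWithStats(m)
for i in range(1,n):
    if st[i,4]>500:
        cnt=np.argwhere(l==i)[:,::-1].astype(np.float32)
        r=cv2.minAreaRect(cnt)
        b=cv2.boxPoints(r); w=np.array([ray('top',*p,0.046) for p in b])
        print(r, 'ctr',w.mean(0).round(4),'sides',np.linalg.norm(w[1]-w[0]).round(3),np.linalg.norm(w[2]-w[1]).round(3))
a=cv2.resize(img[170:270,160:360],None,fx=4,fy=4,interpolation=cv2.INTER_CUBIC)
s=load('scene')[2]
b=cv2.resize(s[230:305,230:380],None,fx=4,fy=4,interpolation=cv2.INTER_CUBIC)[:200*1,:]
cv2.imwrite('pics/c1.png',a)
E
```

```text
((296.6932067871094, 44.137779235839844), (40.964454650878906, 22.85516929626465), 87.61405944824219) ctr [ 0.9851 -0.0368  0.046 ] sides 0.062 0.119
((451.2455749511719, 136.81063842773438), (48.2990608215332, 53.2872200012207), 86.05481719970703) ctr [ 0.7334 -0.4417  0.046 ] sides 0.139 0.129
((326.3536376953125, 224.81704711914062), (32.025142669677734, 32.68773651123047), 6.340191841125488) ctr [ 0.5014 -0.1234  0.046 ] sides 0.081 0.08
((396.27978515625, 239.33682250976562), (50.18607711791992, 48.04833221435547), 14.743562698364258) ctr [ 0.4685 -0.2966  0.046 ] sides 0.119 0.124
((627.1387329101562, 257.86859130859375), (26.581371307373047, 25.614776611328125), 64.98310089111328) ctr [ 0.4321 -0.8602  0.046 ] sides 0.066 0.062
```

View pics/c1.png

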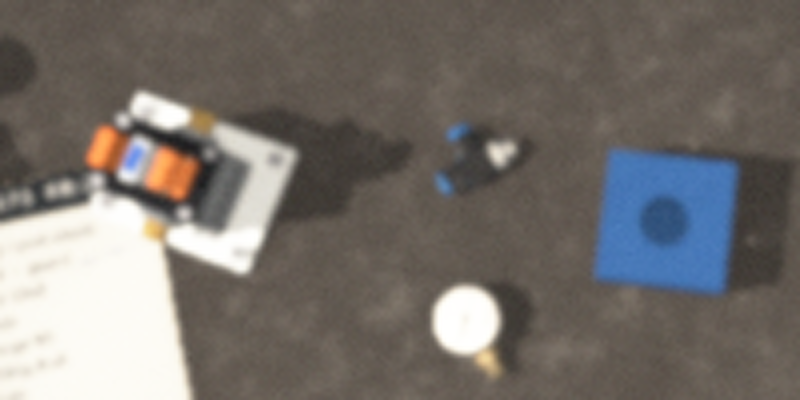

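The (326,225) stand measures 80 x 80 mm, and the other two are about 120 to 130 mm, so that is the one meant. Its round hole is visible in the crop at (664,220). Next I locate the cartridge roughly.

```bash
python3 - <<'E'
from h import *
img=load('top')[2]; m=cv2.inRange(cv2.cvtColor(img,cv2.COLOR_BGR2HSV),(4,150,110),(16,255,255))[190:230,170:230]
n,l,st,c=cv2.connectedComponentsWithStats(m)
for i in range(1,n):
    if st[i,4]>8: print(st[i],c[i]+[170,190],ray('top',*(c[i]+[170,190]),.13).round(4))
p=[ray('top',160+a/4,170+b/4,z) for a,b,z in((140,92,.006),(298,153,.006),(248,272,.006))]
print('flange',np.round(p,3).tolist(),'ctr',((p[0]+p[2])/2).round(4))
s=load('scene')[2]; m=cv2.inRange(cv2.cvtColor(s,cv2.COLOR_BGR2HSV),(4,150,110),(16,255,255))[240:290,240:300]
n,l,st,c=cv2.connectedComponentsWithStats(m)
for i in range(1,n):
    if st[i,4]>8: print(st[i],c[i]+[240,240],ray('scene',*(c[i]+[240,240]),.125).round(4))
E
```

```text
[12 12  9 11 68] [186.04411765 206.77941176] [0.5306 0.2012 0.13  ]
[28 17 12 13 95] [203.36842105 213.04210526] [0.5167 0.1602 0.13  ]
flange [[0.582, 0.222, 0.006], [0.544, 0.116, 0.006], [0.466, 0.144, 0.006]] ctr [0.5243 0.1831 0.006 ]
[29 16  7 18 37] [271.62162162 265.89189189] [0.5022 0.1883 0.125 ]
[33 16  5  9 11] [275.18181818 260.45454545] [0.5073 0.1679 0.125 ]
[20 25  5 12 16] [262.0625 271.1875] [0.51   0.2175 0.125 ]
```

Call:
carry_out --fingers '[1,1,1,1,1,1,1,1,1,1,1,1]' --linear '[[0.045,0.02,0.02],[0.09,0.04,0.02],[0.135,0.06,0.02],[0.18,0.08,0.02],[0.22,0.11,0.02],[0.24,0.155,0.02],[0.25,0.2,0.02],[0.26,0.25,0.02],[0.27,0.3,0.02],[0.28,0.35,0.02],[0.29,0.4,0.02],[0.3,0.44,0.02]]' --delta_rot '[[0,0,0],[0,0,-0.06],[0,0,-0.12],[0,0,-0.18],[0,0,-0.24],[0,0,-0.3],[0,0,-0.36],[0,0,-0.42],[0,0,-0.48],[0,0,-0.54],[0,0,-0.6],[0,0,-0.66]]'

```text
time: 1.3
tool_pos: [0.4944, -0.1515, 0.2758]
ee_rot: [0.985, -0.172, -0.0, -0.0]
wrist_force: [0.8, -0.4, 0.4]
opening: 0.0853
grasp_force: 0.0
```

```bash
python3 - <<'E'
from h import *
grab('wrist','w_stand'); print(proj('w_stand',(.5014,-.1234,.046)))
s=manip.read_state(); print(s['tool_pos'],s['joint_positions'])
E
```

```text
(np.float64(293.9956392801601), np.float64(178.01310258019927))
[ 0.49558969 -0.14614151  0.2759021 ] [-0.43342058 -0.22063132  1.83746259  0.00514491  1.5263069   1.47876134]
```

Call:
carry_out --fingers '[1,1,1,1,1,1,1,1,1,1]' --linear '[[0.003,0.045,0],[0.006,0.09,0],[0.01,0.135,0],[0.014,0.18,0],[0.018,0.225,0],[0.022,0.27,0],[0.026,0.31,0],[0.03,0.335,0],[0.03,0.335,0],[0.03,0.335,0]]' --delta_rot '[[0,0,0],[0,0,0],[0,0,0],[0,0,0],[0,0,0],[0,0,0],[0,0,0],[0,0,0],[0,0,0],[0,0,0]]'

```text
time: 2.35
tool_pos: [0.5245, 0.1811, 0.2757]
ee_rot: [0.985, -0.17, -0.001, 0.0]
wrist_force: [-0.1, -0.4, 0.2]
opening: 0.0852
grasp_force: 0.0
```

```bash
python3 - <<'E'
from h import *
grab('wrist','w_h'); print(proj('w_h',(.524,.182,.133)))
s=manip.read_state(); print(s['tool_pos'],s['joint_positions'])
cv2.imwrite('pics/both.png',np.hstack([cv2.resize(load(n)[2],(400,250),interpolation=cv2.INTER_AREA) for n in('w_stand','w_h')]))
E
```

```text
(np.float64(321.28127475823254), np.float64(199.64337887803944))
[0.52456432 0.18049214 0.27582378] [ 1.97446834e-01 -1.25422364e-01  1.75394275e+00 -4.58948688e-04
  1.51403178e+00  2.11153037e+00]
```

View pics/both.png

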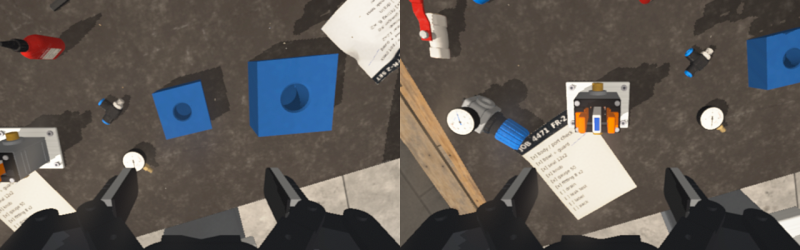

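Left image: the 80 mm stand with its hole at about (182,111). Right image: the cartridge with its tabs at about (581,120) and (613,120), and the core at (597,121). I'll enlarge both.

```bash
python3 - <<'E'
from h import *
a=cv2.resize(load('w_h')[2][120:220,250:380],None,fx=6,fy=6,interpolation=cv2.INTER_CUBIC)[:,:480+300]
cv2.imwrite('pics/c2.png',a)
img=load('w_h')[2]; m=cv2.inRange(cv2.cvtColor(img,cv2.COLOR_BGR2HSV),(4,150,110),(18,255,255))
n,l,st,c=cv2.connectedComponentsWithStats(m)
for i in range(1,n):
    if st[i,4]>50: print(st[i],c[i])
K,T,_=load('w_h'); print('cam',(-T[:3,:3].T@T[:3,3]).round(4),T[:3,:3].round(3).tolist())
# stand hole: dark ellipse
img=load('w_stand')[2][140:220,240:345]; h=cv2.cvtColor(img,cv2.COLOR_BGR2HSV)
m=cv2.inRange(h,(95,100,0),(130,255,255)); v=h[...,2]
d=((v<90)&(m>0)).astype(np.uint8); n,l,st,c=cv2.connectedComponentsWithStats(d)
for i in range(1,n):
    if st[i,4]>30: print('hole',st[i],c[i]+[240,140],ray('w_stand',*(c[i]+[240,140]),.046))
E
```

```text
[280 172  22  41 647] [290.89335394 191.97217929]
[330 172  20  42 628] [339.07802548 193.26751592]
cam [0.596  0.1569 0.3948] [[-0.335, -0.942, 0.002], [-0.899, 0.321, 0.298], [-0.281, 0.099, -0.955]]
hole [10  0 27  7 51] [262.         142.56862745] [ 0.54579259 -0.10643818  0.046     ]
hole [ 39  33  26  18 152] [289.05921053 184.63815789] [ 0.49661055 -0.1160907   0.046     ]
```

View pics/c2.png

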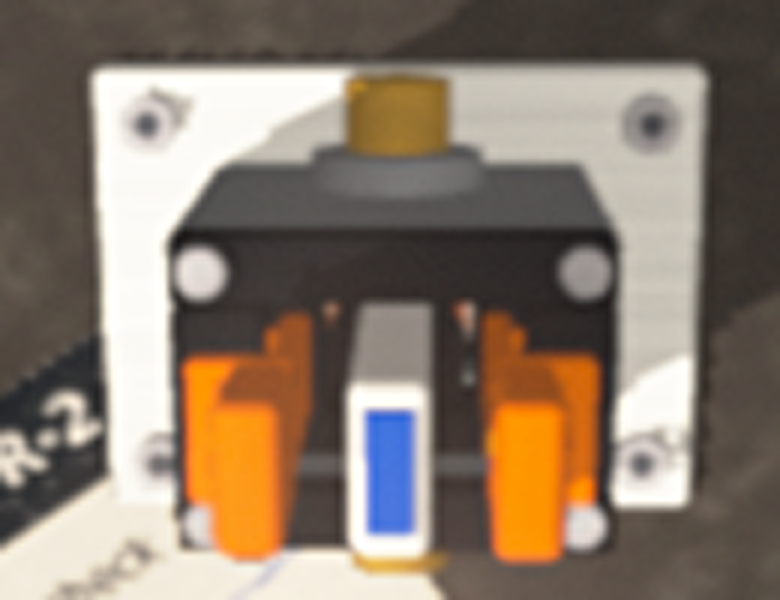

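```bash
python3 - <<'E'
from h import *
R=lambda u,v,z:ray('w_h',250+(u+.5)/6-.5,120+(v+.5)/6-.5,z)
print('tabs',R(390,481,.133),'width',np.linalg.norm(R(565,481,.133)-R(215,481,.133)))
print('core',R(391,470,.127))
a,b=R(93,65,.006),R(708,65,.006);d=a-b;print('yaw line',np.degrees(np.arctan2(d[1],d[0])),np.linalg.norm(d))
s=[R(*p,.087) for p in((172,235),(615,235))]; print(s)
q=manip.read_state();print(q['tool_pos'],q['ee_rot'], 'tool y ang', 2*np.degrees(np.arctan2(q['ee_rot'][1],q['ee_rot'][0]))+90)
# hole
img=load('w_stand')[2][140:240,230:360]; cv2.imwrite('pics/c3.png',cv2.resize(img,None,fx=6,fy=6,interpolation=cv2.INTER_CUBIC))
E
```

```text
tabs [0.52568281 0.18697785 0.133     ] width 0.045755895345167726
core [0.52546456 0.18701939 0.127     ]
yaw line 70.38977194620477 0.11244388701603132
[array([0.55989433, 0.20975438, 0.087     ]), array([0.53784127, 0.14788113, 0.087     ])]
[0.52456432 0.18049214 0.27582378] [ 9.85307470e-01 -1.70789073e-01 -3.64795830e-04  3.86750215e-04] tool y ang 70.33259605890673
```

View pics/c3.png

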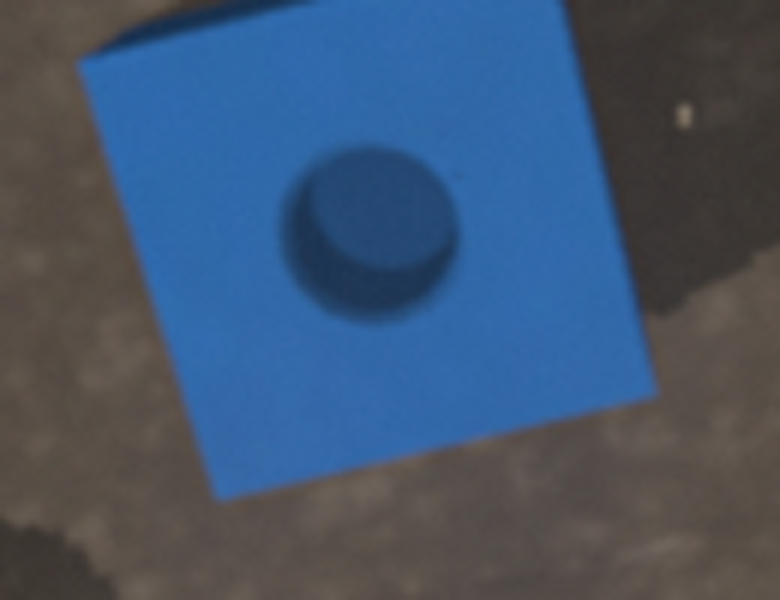

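```bash
python3 - <<'E'
from h import *
R=lambda u,v,z:ray('w_stand',230+(u+.5)/6-.5,140+(v+.5)/6-.5,z)
print('hole',R(370,233,.046),np.linalg.norm(R(280,233,.046)-R(460,233,.046)))
p=[R(80,62,.046),R(218,500,.046),R(655,393,.046)];print('ctr by corners',(p[0]+p[2])/2,[np.linalg.norm(p[1]-p[0]),np.linalg.norm(p[2]-p[1])])
a=load('w_stand')[2].astype(float);b=load('w_h')[2].astype(float)
mask=(np.abs(a-b).max(2)<12).astype(float)
mask=cv2.morphologyEx(mask,cv2.MORPH_OPEN,np.ones((7,7)))
for r0,r1 in((270,300),(300,340),(340,400),(270,400)):
    M=mask[r0:r1];G=b[r0:r1].mean(2);best=[]
    for c2 in range(600,680):
        x=np.arange(640);xm=c2-x;ok=(xm>=0)&(xm<640)
        A=M[:,x[ok]];B=M[:,xm[ok]];best.append((np.abs(A-B).mean(),c2/2))
    print(r0,r1,sorted(best)[:3],M.mean())
q=manip.read_state()
from scipy.spatial.transform import Rotation as Ro
R_=Ro.from_quat(q['ee_rot']).as_matrix();t=np.array(q['tool_pos'])
for z in(-.05,0,.025,.12): print(z,proj('w_h',t+R_[:,2]*z))
K,T,_=load('w_h');print(K, (R_.T@(-T[:3,:3].T@T[:3,3]-t)).round(4),(T[:3,:3]@R_).round(3).tolist())
E
```

```text
hole [ 0.50195967 -0.12059677  0.046     ] 0.03078270088175226
ctr by corners [ 0.5019477  -0.12140638  0.046     ] [np.float64(0.08008140327864015), np.float64(0.07998071460706861)]
270 300 [(np.float64(0.20790774299835255), 303.0), (np.float64(0.20814081408140814), 302.5), (np.float64(0.20859504132231405), 302.0)] 0.34239583333333334
300 340 [(np.float64(0.2656957928802589), 308.5), (np.float64(0.2663166397415186), 309.0), (np.float64(0.2666936790923825), 308.0)] 0.3790234375
340 400 [(np.float64(0.13854660347551342), 323.0), (np.float64(0.1390295358649789), 323.5), (np.float64(0.1395373291272345), 322.5)] 0.71046875
270 400 [(np.float64(0.21835527110252384), 321.0), (np.float64(0.2187469762941461), 321.5), (np.float64(0.21960453339763686), 320.5)] 0.5235456730769231
-0.05 (np.float64(327.49821647367423), np.float64(407.9784403350312))
0 (np.float64(325.16949225950475), np.float64(299.1741069909625))
0.025 (np.float64(324.5267321294628), np.float64(269.1426043236042))
0.12 (np.float64(323.20114566566474), np.float64(207.20759690371906))
[347.57090849 347.57090849 321.09734391 206.32577048] [ 0.0751 -0.0018 -0.119 ] [[0.001, 1.0, -0.001], [-0.955, 0.001, -0.297], [-0.297, 0.001, 0.955]]
```

Call:
carry_out --fingers '[1,1,1,1,1,1,1]' --linear '[[0,0.004,-0.03],[0,0.004,-0.06],[0,0.004,-0.09],[0,0.004,-0.115],[0,0.004,-0.13],[0,0.004,-0.138],[0,0.004,-0.138]]' --delta_rot '[[0,0,0],[0,0,0],[0,0,0],[0,0,0],[0,0,0],[0,0,0],[0,0,0]]' --newtons 20

```text
time: 3.1
tool_pos: [0.5244, 0.1844, 0.1376]
ee_rot: [0.985, -0.171, -0.001, 0.0]
wrist_force: [-0.9, 0.6, 0.3]
opening: 0.0854
grasp_force: 0.0
```

```bash
python3 - <<'E'
from h import *
grab('wrist','w_near');grab('top','t2');grab('scene','s2')
s=manip.read_state(); print(s['tool_pos'],s['wrist_force'],s['time'])
print(proj('w_near',(.5255,.187,.133)))
a=load('w_near')[2][150:400,150:490]
cv2.imwrite('pics/c4.png',cv2.resize(a,None,fx=2.3,fy=2.3,interpolation=cv2.INTER_CUBIC))
E
```

```text
[0.52579706 0.18518751 0.14003723] [ 0.07712283  0.54051937 -0.10865431] 3.25
(np.float64(316.84701972992036), np.float64(292.94141509261704))
```

View pics/c4.png

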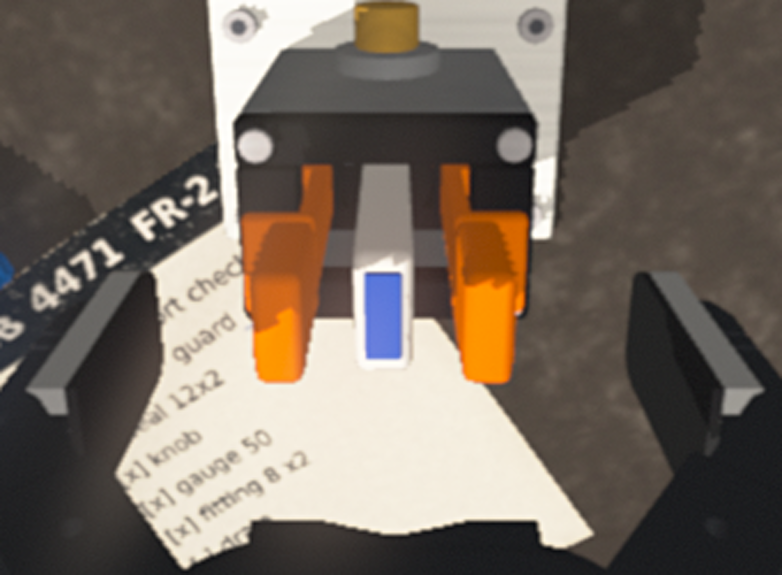

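The tabs (mid x 384) sit about 1.9 mm left of the finger midline (x 395). I'll correct for that, lower slightly and pinch at 20 N.

Call:
carry_out --fingers '[1,1,0.6,0.6,0.6,0.45,0,0,0,0,0]' --linear '[[0.0006,0.0017,-0.003],[0.0006,0.0017,-0.005],[0.0006,0.0017,-0.005],[0.0006,0.0017,-0.005],[0.0006,0.0017,-0.005],[0.0006,0.0017,-0.005],[0.0006,0.0017,-0.005],[0.0006,0.0017,-0.005],[0.0006,0.0017,-0.005],[0.0006,0.0017,-0.005],[0.0006,0.0017,-0.005]]' --delta_rot '[[0,0,0],[0,0,0],[0,0,0],[0,0,0],[0,0,0],[0,0,0],[0,0,0],[0,0,0],[0,0,0],[0,0,0],[0,0,0]]' --newtons 20

```text
time: 4.35
tool_pos: [0.5254, 0.1865, 0.1336]
ee_rot: [0.985, -0.171, 0.0, 0.0]
wrist_force: [-2.0, -4.1, 4.0]
opening: 0.0421
grasp_force: 20.0
```

```bash
python3 - <<'E'
from h import *
grab('wrist','w_pinch')
s=manip.read_state(); print(s['tool_pos'],s['wrist_force'],s['moment'],s['opening'],s['grasp_force'],s['time'])
a=load('w_pinch')[2][190:350,210:430]
cv2.imwrite('pics/c5.png',cv2.resize(a,None,fx=3.5,fy=3.5,interpolation=cv2.INTER_CUBIC))
E
```

```text
[0.52536803 0.1865799  0.13360071] [-1.8062511  -3.8270924   4.83802152] [-0.86119069  0.4141768   0.01723927] 0.04211459463382592 19.981749057769775 4.4
```

View pics/c5.png

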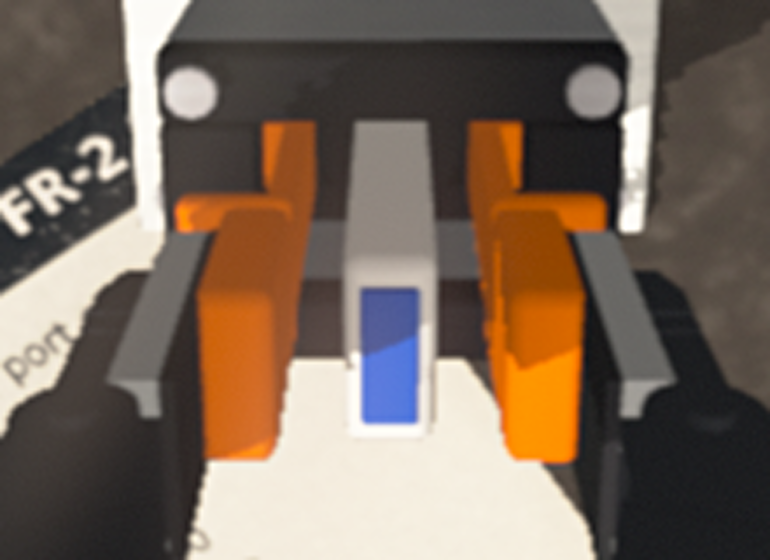

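The pads sit flat on both tab faces, with the tips just above the steps. Opening is 42 mm and there is a small side load. I'll ease the sideways offset and press down in small steps.

Call:
carry_out --fingers '[0,0,0,0,0]' --linear '[[-0.0002,-0.0006,-0.0005],[-0.0003,-0.0008,-0.001],[-0.0003,-0.0008,-0.0015],[-0.0003,-0.0008,-0.0015],[-0.0003,-0.0008,-0.0015]]' --delta_rot '[[0,0,0],[0,0,0],[0,0,0],[0,0,0],[0,0,0]]'

```text
time: 4.9
tool_pos: [0.5256, 0.1864, 0.1334]
ee_rot: [0.985, -0.171, 0.0, -0.001]
wrist_force: [-3.7, -3.1, 8.9]
opening: 0.0422
grasp_force: 19.6
```

Call:
carry_out --fingers '[0,0,0,0,0]' --linear '[[0,0,-0.0005],[0,0,-0.001],[0,0,-0.0015],[0,0,-0.0015],[0,0,-0.0015]]' --delta_rot '[[0,0,0],[0,0,0],[0,0,0],[0,0,0],[0,0,0]]'

```text
time: 5.4
tool_pos: [0.5257, 0.1863, 0.132]
ee_rot: [0.985, -0.171, 0.001, -0.001]
wrist_force: [-3.2, -3.5, 9.4]
opening: 0.0414
grasp_force: 19.0
```

Call:
carry_out --fingers '[0,0,0,0]' --linear '[[0,0,-0.0005],[0,0,-0.001],[0,0,-0.001],[0,0,-0.001]]' --delta_rot '[[0,0,0],[0,0,0],[0,0,0],[0,0,0]]'

```text
time: 5.8
tool_pos: [0.5262, 0.1866, 0.131]
ee_rot: [0.985, -0.171, 0.001, -0.001]
wrist_force: [-1.3, -1.7, 8.2]
opening: 0.0266
grasp_force: 21.9
```

The tabs gave way and are fully pinched. I'll set the grip to 28 N and draw up gently.

Call:
carry_out --fingers '[0,0,0,0,0,0,0,0]' --linear '[[0,0,0],[0,0,0],[0,0,0.001],[0,0,0.002],[0,0,0.003],[0,0,0.004],[0,0,0.005],[0,0,0.006]]' --delta_rot '[[0,0,0],[0,0,0],[0,0,0],[0,0,0],[0,0,0],[0,0,0],[0,0,0],[0,0,0]]' --newtons 28

```text
time: 6.6
tool_pos: [0.5256, 0.1864, 0.1358]
ee_rot: [0.985, -0.171, 0.001, -0.001]
wrist_force: [1.8, 1.2, 4.6]
opening: 0.0251
grasp_force: 29.5
```

Call:
carry_out --fingers '[0,0,0,0,0,0,0,0,0,0]' --linear '[[0,0,0.001],[0,0,0.002],[0,0,0.003],[0,0,0.004],[0,0,0.006],[0,0,0.008],[0,0,0.01],[0,0,0.012],[0,0,0.015],[0,0,0.018]]' --delta_rot '[[0,0,0],[0,0,0],[0,0,0],[0,0,0],[0,0,0],[0,0,0],[0,0,0],[0,0,0],[0,0,0],[0,0,0]]'

```text
time: 7.6
tool_pos: [0.5245, 0.1858, 0.1533]
ee_rot: [0.985, -0.171, -0.001, 0.0]
wrist_force: [-0.3, -0.1, -3.1]
opening: 0.0251
grasp_force: 28.7
```

Call:
carry_out --fingers '[0,0,0,0,0,0,0,0,0,0]' --linear '[[0,0,0.008],[0,0,0.018],[0,0,0.03],[0,0,0.042],[0,0,0.054],[0,0,0.066],[0,0,0.078],[0,0,0.09],[0,0,0.092],[0,0,0.092]]' --delta_rot '[[0,0,0],[0,0,0],[0,0,0],[0,0,0],[0,0,0],[0,0,0],[0,0,0],[0,0,0],[0,0,0],[0,0,0]]'

```text
time: 8.6
tool_pos: [0.5252, 0.1861, 0.2459]
ee_rot: [0.985, -0.171, 0.0, -0.0]
wrist_force: [-0.1, 0.3, -2.1]
opening: 0.0256
grasp_force: 28.8
```

```bash
python3 - <<'E'
from h import *
for n,k in(('wrist','w_up'),('scene','s_up'),('top','t_up')): grab(n,k)
s=manip.read_state(); print(s['tool_pos'],s['ee_rot'],s['wrist_force'],s['moment'],s['opening'],s['time'])
u,v=map(int,proj('s_up',(.525,.186,.17)))
a=cv2.resize(load('s_up')[2][v-55:v+65,u-60:u+60],(480,480),interpolation=cv2.INTER_CUBIC)
w=load('w_up')[2][190:350,270:370]; w=cv2.resize(w,(300,480),interpolation=cv2.INTER_CUBIC)
cv2.imwrite('pics/c6.png',np.hstack([a,w])); print(u,v)
E
```

```text
[0.52456769 0.18592246 0.24432969] [ 9.85313734e-01 -1.70751736e-01 -7.62575141e-04  3.29731420e-04] [-0.61274556  0.26429618 -1.66886626] [-0.01908189  0.01824301 -0.03725011] 0.02495544950376267 8.75
264 249
```

View pics/c6.png

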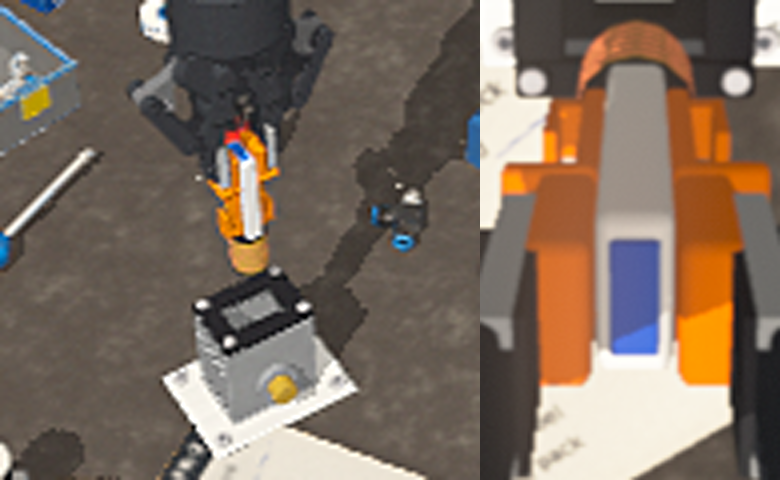

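The cartridge is out and hanging upright, with the housing below it empty. I'll check its offset in the grip, then carry it to the stand.

```bash
python3 - <<'E'
from h import *
t=np.array([.5250,.1860,.2452])
R=lambda u,v,z:ray('w_up',270+(u+.5)/3-.5,190+(v+.5)/3-.5,z)
X=np.array([.9417,-.3365]);Y=np.array([-.3365,-.9417])
for dz in(-.0066,-.0086,-.0046):
    p=R(155,293,t[2]+dz);d=p[:2]-t[:2];print(dz,p,'toolx',d@X,'tooly',d@Y,'len',np.linalg.norm(R(155,222,t[2]+dz)-R(155,365,t[2]+dz)))
E
```

```text
-0.0066 [0.52661974 0.1866137  0.2386    ] toolx 0.0013187975304584214 tooly -0.00112296787419082 len 0.02213734711755793
-0.0086 [0.52551619 0.18700678 0.2366    ] toolx 0.00014731755467278912 tooly -0.0011217884038357152 len 0.02248704956510013
-0.0046 [0.52772329 0.18622062 0.2406    ] toolx 0.0024902775062440536 tooly -0.001124147344545925 len 0.021787644670015732
```

Call:
carry_out --fingers '[0,0,0,0,0,0,0,0,0,0,0,0]' --linear '[[0,-0.01,0.01],[-0.002,-0.03,0.02],[-0.004,-0.06,0.02],[-0.007,-0.095,0.02],[-0.01,-0.13,0.02],[-0.013,-0.165,0.02],[-0.016,-0.2,0.02],[-0.019,-0.235,0.02],[-0.021,-0.265,0.02],[-0.0225,-0.29,0.02],[-0.0233,-0.302,0.02],[-0.0233,-0.307,0.01]]' --delta_rot '[[0,0,0],[0,0,0],[0,0,0],[0,0,0],[0,0,0],[0,0,0],[0,0,0],[0,0,0],[0,0,0],[0,0,0],[0,0,0],[0,0,0]]'

```text
time: 9.95
tool_pos: [0.5023, -0.1224, 0.2569]
ee_rot: [0.985, -0.172, 0.002, 0.0]
wrist_force: [-0.2, 0.6, -1.3]
opening: 0.0251
grasp_force: 28.8
```

Call:
carry_out --fingers '[0,0,0,0,0,0,0,0,0,0,0,0]' --linear '[[-0.0007,-0.0007,-0.015],[-0.0007,-0.0007,-0.035],[-0.0007,-0.0007,-0.055],[-0.0007,-0.0007,-0.075],[-0.0007,-0.0007,-0.085],[-0.0007,-0.0007,-0.09],[-0.0007,-0.0007,-0.092],[-0.0007,-0.0007,-0.094],[-0.0007,-0.0007,-0.096],[-0.0007,-0.0007,-0.098],[-0.0007,-0.0007,-0.1],[-0.0007,-0.0007,-0.1]]' --delta_rot '[[0,0,0],[0,0,0],[0,0,0],[0,0,0],[0,0,0],[0,0,0],[0,0,0],[0,0,0],[0,0,0],[0,0,0],[0,0,0],[0,0,0]]'

```text
time: 11.15
tool_pos: [0.5009, -0.1217, 0.1551]
ee_rot: [0.985, -0.171, -0.0, -0.0]
wrist_force: [-0.6, -0.0, -1.0]
opening: 0.0253
grasp_force: 28.8
```

Call:
carry_out --fingers '[0,0,0,0,0,0,0,0,0,0,0,0]' --linear '[[0,0,-0.002],[0,0,-0.004],[0,0,-0.006],[0,0,-0.008],[0,0,-0.01],[0,0,-0.012],[0,0,-0.014],[0,0,-0.016],[0,0,-0.018],[0,0,-0.02],[0,0,-0.022],[0,0,-0.022]]' --delta_rot '[[0,0,0],[0,0,0],[0,0,0],[0,0,0],[0,0,0],[0,0,0],[0,0,0],[0,0,0],[0,0,0],[0,0,0],[0,0,0],[0,0,0]]'

```text
time: 12.35
tool_pos: [0.5008, -0.1216, 0.1329]
ee_rot: [0.985, -0.171, -0.0, -0.0]
wrist_force: [-0.5, 0.0, -1.7]
opening: 0.0248
grasp_force: 28.8
```

No contact yet, so it is well inside the hole. I'll go on in small steps until it touches the bottom.

Call:
carry_out --fingers '[0,0,0,0,0,0,0,0]' --linear '[[0,0,-0.001],[0,0,-0.002],[0,0,-0.003],[0,0,-0.004],[0,0,-0.005],[0,0,-0.0055],[0,0,-0.006],[0,0,-0.006]]' --delta_rot '[[0,0,0],[0,0,0],[0,0,0],[0,0,0],[0,0,0],[0,0,0],[0,0,0],[0,0,0]]'

```text
time: 13.15
tool_pos: [0.5012, -0.1218, 0.1279]
ee_rot: [0.985, -0.171, 0.0, 0.0]
wrist_force: [-1.3, 0.2, 3.2]
opening: 0.0256
grasp_force: 29.3
```

Contact at about 5 N, and the height matches fully home. Now I release slowly.

Call:
carry_out --fingers '[0.3,0.38,0.46,0.54,0.6,0.7,0.8,0.9,1,1,1,1]' --linear '[[0,0,0],[0,0,0],[0,0,0],[0,0,0],[0,0,0],[0,0,0],[0,0,0],[0,0,0],[0,0,0],[0,0,0],[0,0,0],[0,0,0]]' --delta_rot '[[0,0,0],[0,0,0],[0,0,0],[0,0,0],[0,0,0],[0,0,0],[0,0,0],[0,0,0],[0,0,0],[0,0,0],[0,0,0],[0,0,0]]'

```text
time: 14.35
tool_pos: [0.501, -0.1217, 0.1273]
ee_rot: [0.985, -0.171, 0.0, -0.0]
wrist_force: [-0.1, -0.0, 0.5]
opening: 0.0854
grasp_force: 0.0
```

Call:
carry_out --fingers '[1,1,1,1,1,1,1,1,1,1]' --linear '[[0,0,0.005],[0,0,0.015],[0,0,0.03],[0,0,0.05],[0,0,0.08],[0,0,0.11],[0,0,0.135],[0,0,0.145],[0,0,0.145],[0,0,0.145]]' --delta_rot '[[0,0,0],[0,0,0],[0,0,0],[0,0,0],[0,0,0],[0,0,0],[0,0,0],[0,0,0],[0,0,0],[0,0,0]]'

```text
time: 15.35
tool_pos: [0.5006, -0.1215, 0.2716]
ee_rot: [0.985, -0.171, -0.001, -0.0]
wrist_force: [-0.7, 0.1, 0.0]
opening: 0.0855
grasp_force: 0.0
```

```bash
python3 - <<'E'
from h import *
grab('wrist','w_end');grab('scene','s_end')
s=manip.read_state(); print(s['tool_pos'],s['wrist_force'],s['opening'],s['time'])
u,v=map(int,proj('s_end',(.501,-.122,.07))); w=np.array(proj('w_end',(.501,-.122,.125))).astype(int)
a=cv2.resize(load('s_end')[2][v-50:v+50,u-40:u+40],(400,500),interpolation=cv2.INTER_CUBIC)
b=cv2.resize(load('w_end')[2][w[1]-70:w[1]+55,w[0]-50:w[0]+50],(400,500),interpolation=cv2.INTER_CUBIC)
cv2.imwrite('pics/c7.png',np.hstack([a,b])); print(u,v,w)
E
```

```text
[ 0.5002176  -0.12138456  0.27032861] [ 0.24410468  0.92699772 -0.42832248] 0.08527899616631934 15.45
338 218 [322 196]
```

View pics/c7.png

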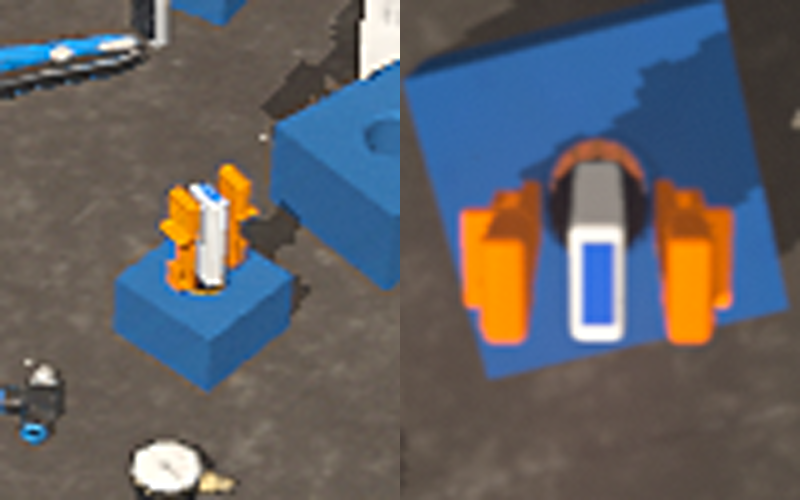

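The cartridge stands upright in the hole of the 80 mm stand and the gripper is clear above it. Handing in.

```bash
python3 -c "
from station import manip
print(manip.finish_job())"
```

```text
the job is handed in; nothing more can be done
None
```

The job is handed in at about 15.5 s: the cartridge came out unforced and was left upright, seated by contact force and height, in the 80 mm blue stand, and the arm never went near the bottle, gauge or elbow; no verdict came back.

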